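# Show the undersized lifting lug to the inspection recorder

## Robot

A 7-joint arm with a two-finger parallel gripper is mounted at the origin on the work surface. World frame = base frame: x ahead of the robot, y to its left, z up, the work surface at z = 0. Lengths are in m, angles in rad, forces in N, time in s.
With the tool pointing down it reaches from about 0.4 to 0.85 m from the base axis. Payload 10.4 kg.
Tool frame: the origin (TCP) lies between the finger pads, 19 mm behind the fingertips; this is the grasp point; z points along the fingers, y is the line along which they close (so a half turn about z gives the same grasp; the last joint's range is limited). The gripper opens to 85 mm and grips with 20 to 120 N. Pads are 22 mm wide; open, the fingers measure 114 mm over their backs; the gripper's body (76 mm by 85 mm) begins 54 mm behind the grasp point. The pads swing forward as they close: fully open they stand 13 mm farther back than shut.
Start: joints at [1.156, 0.332, -0.065, 1.46, 0.022, 1.35, -0.088], TCP at [0.239, -0.578, 0.25] pointing down, gripper open.
Joint ranges: [-2.6, 2.6], [-0.5, 2.12], [-1.47, 1.34], [0.16, 2.42], [-1.27, 4.41], [0.06, 2.06], [-2.6, 2.6]. Speed limits (rad/s): [2.22, 2.22, 2.79, 2.79, 3.14, 3.14, 3.14].

## Interface

Orientations are given as a unit quaternion [x, y, z, w].
In Python, from workcell import manip, optics gives the robot as it stands.
- The arm moves only by the tool jog_arm, never from a script. Its arguments are lists of equal length, an entry for each row: "dr": the turn, a rotation vector about the tool's x, y, z normalised to -1 to 1, where 1 is 4 degrees, a list of three; "translation": the shift along the tool's x, y, z normalised to -1 to 1, where 1 is 0.025 m, a list of three; "jaw": the opening, from 0 (shut) to 1 (fully open). A call has 1 to 10 rows; each row shifts and turns the commanded pose from where the row before left it, along the tool's axes as they then stand; what a row does not reach is not made up. A row lasts 1/10 s, in which the tool goes at most 50 mm and 8.59 degrees, less where a joint would pass 70% of its speed; a pose out of reach is approached as far as the arm can. A call with a number of a shift or a turn outside -1 to 1 is refused whole. A call with a gripper value outside its range is refused whole. The fingers move at their own pace and stop on an object; "squeeze" is the grip in N (left out, the last holds). Time passes only in rows, so rows that do not move let the fingers close. It gives the time, the measured TCP pose, the force, the opening and the grip force at its end, in the units of the state.
- manip.get_obs(): the state, without advancing time (a new reading comes with each control period).
- optics.camera(name): name is "scene" or "top"; returns a dict with "color" (384x512x3 uint8, red, green, blue), "mtx" (3x3 intrinsics, pixels), "R" (3x3) and "t" (3): a world point X has camera coordinates R X + t. Camera axes: x right, y down, z forward; pixel columns grow to the right and rows downward; lengths in m; the calibration is good to about 2 mm. A picture is of the moment at which its call begins. There is no depth.
- manip.hand_in(): hands the job in; it is judged then, once.
The state is a dict: "clock": time; "joint_pos": joint angles; "joint_velocities": joint speeds; "tau": joint torques, N m; "position": TCP position; "ee_rot": TCP orientation; "ft_force": force on the tool from outside, world axes, zero at the start; "torque": the same for the moment, N m; "grip_width": opening from 0.0 (shut) to 1.0 (fully open); "grasp_force": force on a finger pad.
Only numpy, scipy, OpenCV 4.12 (cv2) and the standard library are available. Lean on these libraries where they do the work, as an engineer would, in place of code of your own. Each camera call takes 0.05 s, during which the arm holds its last target. There are 200 camera calls.

## Task

One of the five lifting lugs set out on the rusty plate is too short: record it for the inspector. Press the large button on the recorder right down to start it, then point at the short lug: hold the fingertips over the middle of its top, about one or two centimetres above it, for three seconds without touching any lug or pointing down at a tall one; then press the large button again to stop. Leave the small button and everything else alone, and finish clear with the button released.

Things in the scene. Friction and masses are not known exactly. Their poses are not given: they have to be found in the camera images.
- rec_top (a point): Centre of the top face of the LARGE round push button (32 mm across, grey) on the recorder, on its robot-side half, to the robot's left of the small one. Press straight down; z up.
- rec (a joint): Travel of the large button: 0 up, 0.006 m fully pressed. It is a spring button: fully down takes 5 N, it comes back by itself when released. A press counts from 0.004 m.
- aux_top (a point): Centre of the top face of the SMALL round push button (16 mm across, grey), 72 mm from the large one. Not to be pressed.
- aux (a joint): Travel of the small button, 0 up, 0.006 m pressed; same spring.
- recorder: Inspection recorder: fixed grey box 120 (x) x 150 (y) x 45 mm high with a dark flat display on the half away from the robot and two push buttons on the robot's half. Origin at the centre of its underside; the large button is at x -28, y +36 mm, the small one at x -28, y -36 mm in its frame.
- plate: Fixed rust-brown base plate 200 (x) x 380 (y) x 10 mm thick lying on the table, origin at the centre of its underside. The five lugs stand on it at least 75 mm apart, in any order.
- lug_short: The short lifting lug, 42 mm high: a loose piece of grey mill-scale steel, foot 50 (x) x 30 (y) x 6 mm, upright tongue 40 (x) x 14 (y) mm with a round top (radius 20 mm, axis along y) and a cross hole. Origin at the centre of its underside, z up. About 0.17 kg, easily tipped.
- lug_short_top (a point): Middle of the top of the short lug, 42 mm above its underside (52 mm above the table); z up.
- lug_a: One of four identical tall lifting lugs, 70 mm high, otherwise like the short lug (foot 50 x 30 x 6 mm, upright tongue 40 x 14 mm with a round top and a cross hole), loose, grey mill-scale steel. Origin at the centre of its underside. About 0.28 kg.
- lug_b: One of four identical tall lifting lugs, 70 mm high, otherwise like the short lug (foot 50 x 30 x 6 mm, upright tongue 40 x 14 mm with a round top and a cross hole), loose, grey mill-scale steel. Origin at the centre of its underside. About 0.28 kg.
- lug_c: One of four identical tall lifting lugs, 70 mm high, otherwise like the short lug (foot 50 x 30 x 6 mm, upright tongue 40 x 14 mm with a round top and a cross hole), loose, grey mill-scale steel. Origin at the centre of its underside. About 0.28 kg.
- lug_d: One of four identical tall lifting lugs, 70 mm high, otherwise like the short lug (foot 50 x 30 x 6 mm, upright tongue 40 x 14 mm with a round top and a cross hole), loose, grey mill-scale steel. Origin at the centre of its underside. About 0.28 kg.
- lug_a_top (a point): Middle of the top of tall lug lug_a, 70 mm above its underside (80 mm above the table); z up.
- lug_b_top (a point): Middle of the top of tall lug lug_b, 70 mm above its underside (80 mm above the table); z up.
- lug_c_top (a point): Middle of the top of tall lug lug_c, 70 mm above its underside (80 mm above the table); z up.
- lug_d_top (a point): Middle of the top of tall lug lug_d, 70 mm above its underside (80 mm above the table); z up.
- square: Small steel welding square standing on the plate, 60 x 16 mm, 62 mm high, loose bystander; origin at its underside.
- coupling: Steel pipe coupling (ring) on the plate, 38 mm across, 36 mm high, loose bystander; origin at its underside.
- stub: Rusty round-bar stub standing on the plate, 26 mm across, 50 mm high, loose bystander; origin at its underside.
- grinder: Angle grinder lying on the table to the left, about 230 mm long, 110 mm high at its disc, loose bystander; origin at its underside.
- sledge: Heavy hammer lying beyond the plate, head 100 x 50 x 50 mm, wooden handle along y to 335 mm, loose bystander; origin under the head.
- pliers: Pliers with black handles, 150 mm long, 17 mm high, lying at the far right, loose bystander; origin under the joint.
- chisel: Steel cold chisel lying on the robot side left of the plate, 155 mm long, 16 mm high, loose bystander.
- can: Bare aluminium spray can standing to the left beyond the plate, 60 mm across, 130 mm high, loose bystander; origin at its underside.
Mind the look-alikes: they are no part of the job. What is shaped like the recorder but orange is not meant.

How it is judged:
On the way, in this order (a step that is already met when the one before it is completed fails the run):
1. the large button is pressed (4 mm or more) (value of joint rec above 0.004 m), for 0.05 s.
2. the tool point (TCP, 19 mm behind the fingertips) stays for 2 s within 20 mm sideways of the middle of the short lug's top and 15 to 60 mm above it (horizontal distance between the grasp point and lug_short_top below 0.02 m and z of the grasp point in the frame of lug_short_top between 0.015 and 0.06 m), for 2 s.
3. the large button is pressed again (4 mm or more) (value of joint rec above 0.004 m), for 0.05 s.
At the end, for the whole second after the job is handed in: Both buttons are up (less than 2 mm down), all five lugs stand upright (within 0.1 rad), at rest and within 8 mm of where they started, and no other loose thing is more than 20 mm from where it was (value of joint each of rec, aux below 0.002 m and distance of each of lug_short, lug_a, lug_b, lug_c, lug_d from where it was at the start of the episode below 0.008 m and angle between each of lug_short, lug_a, lug_b, lug_c, lug_d's own z axis and vertical below 0.1 rad and linear speed of each of lug_short, lug_a, lug_b, lug_c, lug_d below 0.02 m/s and distance of each of square, coupling, stub, grinder, sledge, pliers, chisel, can from where it was at the start of the episode below 0.02 m); the robot touches nothing.
It fails at once if a lug is touched (contact force between any of the fingers, the arm and lug_short above 0.5 N or contact force between any of the fingers, the arm and lug_a above 0.5 N or contact force between any of the fingers, the arm and lug_b above 0.5 N or contact force between any of the fingers, the arm and lug_c above 0.5 N or contact force between any of the fingers, the arm and lug_d above 0.5 N).
It fails at once if a lug is shifted by more than 8 mm, tipped or lifted (distance of any of lug_short, lug_a, lug_b, lug_c, lug_d from where it was at the start of the episode above 0.008 m).
It fails at once if the tool point comes down onto one of the tall lugs as if to point at it (within 15 mm of its middle and less than 45 mm above its top) ((horizontal distance between the grasp point and lug_a_top below 0.015 m and z of the grasp point in the frame of lug_a_top below 0.045 m) or (horizontal distance between the grasp point and lug_b_top below 0.015 m and z of the grasp point in the frame of lug_b_top below 0.045 m) or (horizontal distance between the grasp point and lug_c_top below 0.015 m and z of the grasp point in the frame of lug_c_top below 0.045 m) or (horizontal distance between the grasp point and lug_d_top below 0.015 m and z of the grasp point in the frame of lug_d_top below 0.045 m)).
It fails at once if the small button is pressed (value of joint aux above 0.003 m).
It fails at once if another loose thing is moved or lifted by more than 20 mm (distance of any of square, coupling, stub, grinder, sledge, pliers, chisel, can from where it was at the start of the episode above 0.02 m).
It also fails if it takes over 64 s, if anything falls off the work surface, if the arm or the gripper's body presses on something with over 40 N, if the wrist force passes 120 N, or if a joint passes its speed limit or range.

## Working session

There is one attempt and no reset: what is moved stays moved. The work goes in short steps, Python scripts to look and compute and a tool call to move; the robot and the scene stay as the last step left them, time stands still between calls to the robot, and variables do not carry over. Pictures are saved under pics/ and viewed, at most 10 in all, crops included, and the job is handed in when it is done.

Besides the shell and the picture viewer there is one more tool, called after "Call:" as a command line: name --argument value ..., lists and objects as JSON in quotes. jog_arm: Moves the arm, as the interface text tells. Scaled input: -1 to 1 covers 0.025 m each way for a shift and 4 degrees each way for a turn. Its arguments: {"type":"object","properties":{"dr":{"type":"array","items":{"type":"array","items":{"type":"number"}}},"translation":{"type":"array","items":{"type":"array","items":{"type":"number"}}},"jaw":{"type":"array","items":{"type":"number"}},"squeeze":{"type":"number"}},"required":["dr","translation","jaw"]}

```bash
mkdir -p pics; cat > h.py <<'E'
import numpy as np, cv2
from workcell import manip, optics
def ray(c,u,v,z):
    d=c['R'].T@(np.linalg.inv(c['mtx'])@[u,v,1]); o=-c['R'].T@c['t']
    return o+d*(z-o[2])/d[2]
def proj(c,X):
    p=c['mtx']@(c['R']@np.array(X,float)+c['t']); return p[:2]/p[2]
E
python3 - <<'E'
from h import *
import pickle
for n in('scene','top'):
    c=optics.camera(n); pickle.dump(c,open(n+'.pkl','wb'))
    cv2.imwrite(f'pics/{n}0.png',cv2.resize(c['color'][:,:,::-1],(800,600),interpolation=cv2.INTER_CUBIC)); print(n,-c['R'].T@c['t'])
s=manip.get_obs();print(s['position'],s['ee_rot'],s['clock'],s['grip_width'])
E
```

```text
scene [ 1.25734786 -0.03260638  0.80842594]
top [0.33820358 0.0253501  1.42921198]
[ 0.23855113 -0.57736184  0.24931022] [ 9.80865872e-01  1.94683760e-01 -1.47460335e-04 -5.93705935e-04] 0.1 0.999163620897147
```

View pics/scene0.png

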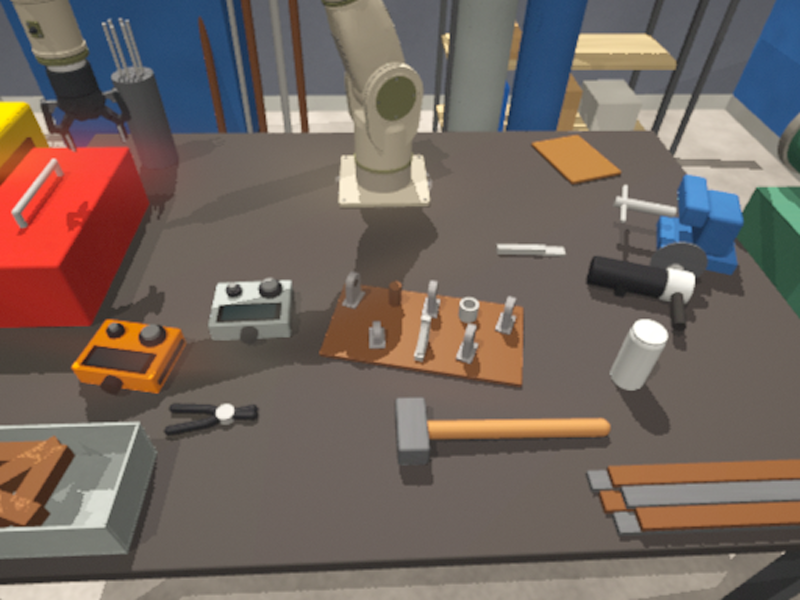

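View pics/top0.png

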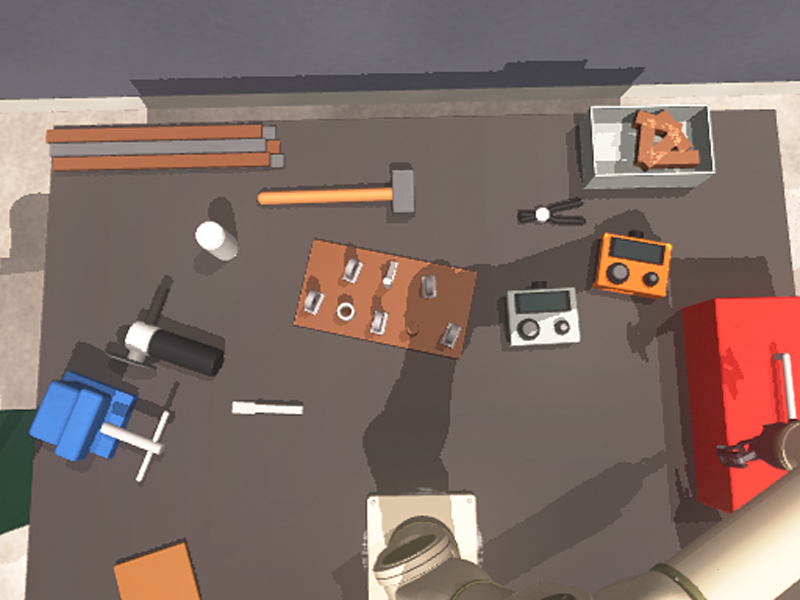

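The scene view shows the grey recorder with its large button at (270,287) and the orange look-alike at (130,355). The lugs are at (353,288), (377,335), (431,298), (468,343) and (508,315), and the one at (377,335) looks short. In the top view that lug is at (428,287), and the grey recorder's large button is at (528,328). Next I'll check both in crops.

```bash
python3 - <<'E'
from h import *
import pickle
a=pickle.load(open('scene.pkl','rb'));b=pickle.load(open('top.pkl','rb'))
# crops: scene cols 130-340 rows 165-250 ; top cols 185-375 rows 150-235
A=cv2.resize(a['color'][168:248,130:340,::-1],None,fx=3.8,fy=3.8,interpolation=cv2.INTER_CUBIC)
B=cv2.resize(b['color'][150:230,185:375,::-1],None,fx=4.2,fy=3.7,interpolation=cv2.INTER_CUBIC)[:, :798]
cv2.imwrite('pics/crop.png',np.vstack([A,cv2.resize(B,(A.shape[1],B.shape[0]))])) ; print(A.shape,B.shape)
s=.64
for n,ut,us,z in [('short',(428,281),(377,324),.052),('a',(453,330),(353,275),.08),('b',(379,318),(432,285),.08),('c',(353,263),(470,328),.08),('d',(315,297),(511,300),.08),('recbtn',(528,328),(270,286),.055),('aux',(562,327),(234,290),.055)]:
    print(n,ray(b,ut[0]*s,ut[1]*s,z).round(4),ray(a,us[0]*s,us[1]*s,z).round(4))
for p in [(314,239),(477,270),(463,358),(293,326)]: print('plate',ray(b,p[0]*s,p[1]*s,.01).round(4))
for p in [(507,290),(577,287),(580,342),(507,347)]: print('rec',ray(b,p[0]*s,p[1]*s,.045).round(4))
E
```

```text
(304, 798, 3) (296, 798, 3)
short [ 0.5718 -0.0281  0.052 ] [ 0.568 -0.024  0.052]
a [ 0.4611 -0.077   0.08  ] [ 0.461 -0.069  0.08 ]
b [0.4897 0.0789 0.08  ] [0.4941 0.085  0.08  ]
c [0.6096 0.133  0.08  ] [0.6085 0.1432 0.08  ]
d [0.5375 0.2148 0.08  ] [0.5397 0.2317 0.08  ]
recbtn [ 0.4645 -0.24    0.055 ] [ 0.4615 -0.2353  0.055 ]
aux [ 0.4651 -0.313   0.055 ] [ 0.471  -0.3048  0.055 ]
plate [0.6812 0.2268 0.01  ]
plate [ 0.6017 -0.1405  0.01  ]
plate [ 0.4051 -0.1025  0.01  ]
plate [0.4835 0.2737 0.01  ]
rec [ 0.5495 -0.2002  0.045 ]
rec [ 0.5529 -0.3529  0.045 ]
rec [ 0.4329 -0.3523  0.045 ]
rec [ 0.4252 -0.1948  0.045 ]
```

View pics/crop.png

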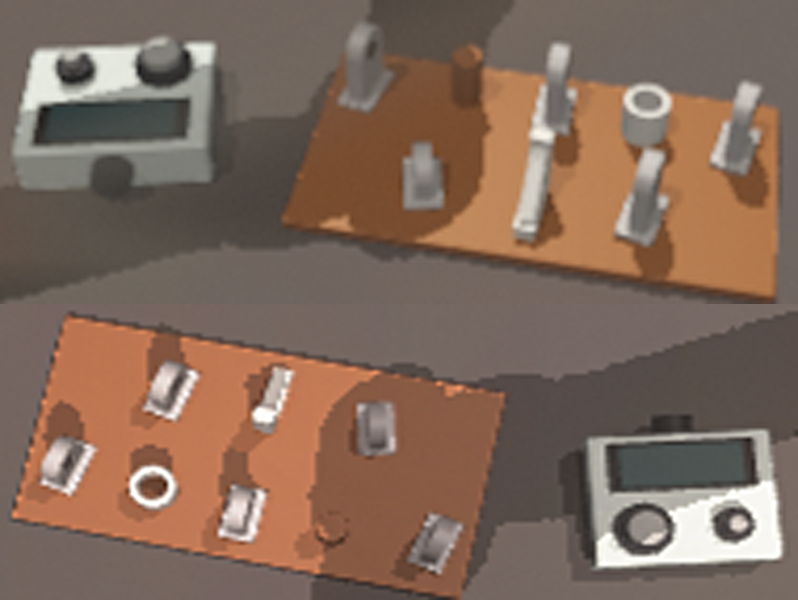

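The large button is the one on the grey recorder, not the orange one, at top-crop (642,527). The short lug is the stubby one at scene-crop (423,150) and top-crop (376,424), and the other four are clearly taller. Now I'll triangulate.

```bash
cat >> h.py <<'E'
def tri(cs,ps):
    A=[];r=[]
    for c,p in zip(cs,ps):
        d=c['R'].T@(np.linalg.inv(c['mtx'])@[*p,1]); d/=np.linalg.norm(d); o=-c['R'].T@c['t']
        M=np.eye(3)-np.outer(d,d); A.append(M); r.append(M@o)
    return np.linalg.lstsq(np.vstack(A),np.hstack(r),rcond=None)[0]
def totool(d): # world shift -> units of 25 mm in tool axes
    from scipy.spatial.transform import Rotation as R
    s=manip.get_obs(); return R.from_quat(s['ee_rot']).inv().apply(d)/.025
E
python3 - <<'E'
from h import *
import pickle
a=pickle.load(open('scene.pkl','rb'));b=pickle.load(open('top.pkl','rb'))
S=lambda x,y:(130+x/3.8,168+y/3.8)
T=lambda x,y:(185+x/4.2,150+(y-304)/3.7)
print('btn',tri([a,b],[S(163,52),T(646,527)]), 'aux',tri([a,b],[S(75,62),T(736,523)]))
print('short top',tri([a,b],[S(423,148),T(376,418)]))
print('short foot ctr',ray(b,*T(376,428),.016), ray(a,*S(423,190),.016))
for z in(.052,.045): print(ray(b,*T(376,418),z),ray(a,*S(423,146),z))
print('stub',ray(b,*T(330,525),.06))
d=np.array([.463,-.239,.30])-manip.get_obs()['position'];print(d,totool(d))
E
```

```text
btn [ 0.46227298 -0.23773722  0.06201732] aux [ 0.46486368 -0.31028274  0.05532444]
short top [ 0.5681886  -0.02690172  0.05426946]
short foot ctr [ 0.56489563 -0.03122291  0.016     ] [ 0.57818251 -0.02439584  0.016     ]
[ 0.56843934 -0.03002205  0.052     ] [ 0.56425178 -0.02380634  0.052     ]
[ 0.56960956 -0.03030349  0.045     ] [ 0.55783784 -0.0237249   0.045     ]
stub [0.46961589 0.00952477 0.06      ]
[0.22444887 0.33836184 0.05068978] [13.4663282  -9.08214639 -2.01727598]
```

Call:
jog_arm --dr '[[0, 0, 0], [0, 0, 0], [0, 0, 0]]' --translation '[[0, 0, -0.7], [0, 0, -0.7], [0, 0, -0.6]]' --jaw '[0, 0, 0]'

```text
clock: 0.4
position: [0.2386, -0.5776, 0.3006]
ee_rot: [0.981, 0.195, -0.0, -0.0]
ft_force: [-0.2, -0.5, 0.3]
grip_width: 0.518
grasp_force: 0.0
```

Call:
jog_arm --dr '[[0, 0, 0], [0, 0, 0], [0, 0, 0], [0, 0, 0], [0, 0, 0], [0, 0, 0], [0, 0, 0], [0, 0, 0], [0, 0, 0], [0, 0, 0]]' --translation '[[0.75, -0.5, 0], [0.75, -0.5, 0], [0.75, -0.5, 0], [0.75, -0.5, 0], [0.75, -0.5, 0], [0.75, -0.5, 0], [0.75, -0.5, 0], [0.75, -0.5, 0], [0.75, -0.5, 0], [0.75, -0.5, 0]]' --jaw '[0, 0, 0, 0, 0, 0, 0, 0, 0, 0]'

```text
clock: 1.4
position: [0.3646, -0.3897, 0.3001]
ee_rot: [0.981, 0.195, -0.0, -0.0]
ft_force: [0.6, -0.2, -0.1]
grip_width: -0.001
grasp_force: 0.0
```

Call:
jog_arm --dr '[[0, 0, 0], [0, 0, 0], [0, 0, 0], [0, 0, 0], [0, 0, 0], [0, 0, 0], [0, 0, 0], [0, 0, 0], [0, 0, 0], [0, 0, 0]]' --translation '[[0.75, -0.5, 0], [0.75, -0.5, 0], [0.75, -0.5, 0], [0.75, -0.5, 0.5], [0.75, -0.5, 0.5], [0.75, -0.5, 0.5], [0.75, -0.5, 0.5], [0.7, -0.5, 0.5], [0, 0, 0.5], [0, 0, 0]]' --jaw '[0, 0, 0, 0, 0, 0, 0, 0, 0, 0]'

```text
clock: 2.4
position: [0.4627, -0.241, 0.2234]
ee_rot: [0.981, 0.195, -0.001, -0.001]
ft_force: [0.2, -0.6, -0.3]
grip_width: 0.0
grasp_force: 0.0
```

Call:
jog_arm --dr '[[0, 0, 0], [0, 0, 0], [0, 0, 0], [0, 0, 0], [0, 0, 0], [0, 0, 0], [0, 0, 0], [0, 0, 0], [0, 0, 0]]' --translation '[[0.05, -0.1, 0.6], [0, 0, 0.6], [0, 0, 0.6], [0, 0, 0.6], [0, 0, 0.6], [0, 0, 0.6], [0, 0, 0.6], [0, 0, 0.6], [0, 0, 0]]' --jaw '[0, 0, 0, 0, 0, 0, 0, 0, 0]'

```text
clock: 3.3
position: [0.4623, -0.2394, 0.1038]
ee_rot: [0.981, 0.194, -0.001, -0.001]
ft_force: [-0.6, 0.7, -0.0]
grip_width: -0.003
grasp_force: 0.0
```

```bash
python3 - <<'E'
from h import *
c=optics.camera('scene');p=manip.get_obs()['position'];print(p,proj(c,p-[0,0,.019]))
cv2.imwrite('pics/s1.png',cv2.resize(c['color'][120:230,120:260,::-1],(760,597),interpolation=cv2.INTER_CUBIC))
E
```

```text
[ 0.46299287 -0.239441    0.1049328 ] [169.8849408  176.06932757]
```

View pics/s1.png

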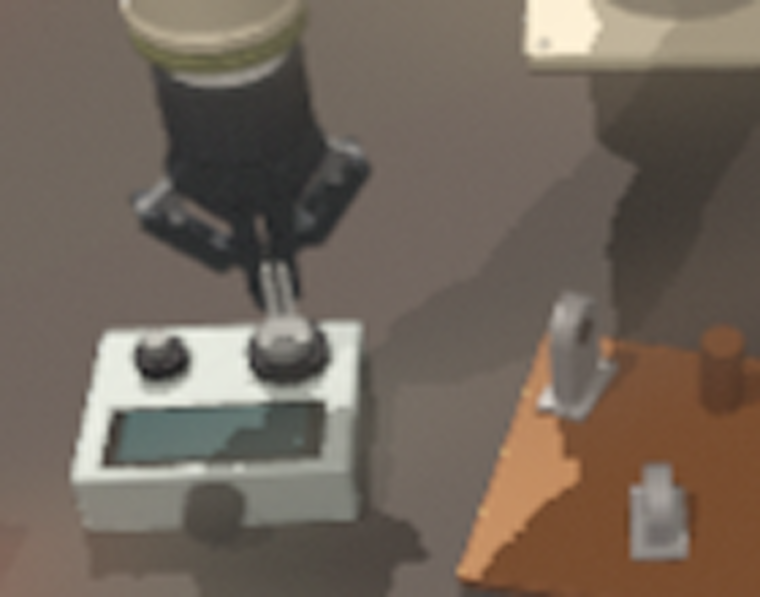

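The shut fingertips at (283,315) are right above the large button at (288,340). I'll descend gently and watch the force.

Call:
jog_arm --dr '[[0, 0, 0], [0, 0, 0], [0, 0, 0], [0, 0, 0], [0, 0, 0], [0, 0, 0], [0, 0, 0], [0, 0, 0]]' --translation '[[0, 0, 0.3], [0, 0, 0.3], [0, 0, 0.2], [0, 0, 0.1], [0, 0, 0.05], [0, 0, 0], [0, 0, 0], [0, 0, 0]]' --jaw '[0, 0, 0, 0, 0, 0, 0, 0]'

```text
clock: 4.15
position: [0.4637, -0.2387, 0.0815]
ee_rot: [0.981, 0.195, 0.0, 0.0]
ft_force: [-2.4, -0.8, 4.4]
grip_width: 0.0
grasp_force: 1.9
```

Call:
jog_arm --dr '[[0, 0, 0], [0, 0, 0], [0, 0, 0]]' --translation '[[0, 0, 0.1], [0, 0, 0], [0, 0, 0]]' --jaw '[0, 0, 0]'

```text
clock: 4.45
position: [0.4639, -0.2388, 0.0797]
ee_rot: [0.981, 0.195, 0.0, 0.0]
ft_force: [-5.6, 0.1, 14.9]
grip_width: -0.002
grasp_force: 7.3
```

Call:
jog_arm --dr '[[0, 0, 0], [0, 0, 0], [0, 0, 0]]' --translation '[[0, 0, 0.1], [0, 0, 0], [0, 0, 0]]' --jaw '[0, 0, 0]'

```text
clock: 4.75
position: [0.4641, -0.2388, 0.0792]
ee_rot: [0.981, 0.195, 0.0, 0.001]
ft_force: [-16.3, 5.0, 39.1]
grip_width: -0.001
grasp_force: 19.6
```

Call:
jog_arm --dr '[[0, 0, 0], [0, 0, 0], [0, 0, 0], [0, 0, 0], [0, 0, 0], [0, 0, 0], [0, 0, 0]]' --translation '[[0, 0, -0.4], [0, 0, -0.6], [0, 0, -0.7], [0, 0, -0.7], [0, 0, -0.7], [0, 0, -0.6], [0, 0, 0]]' --jaw '[0, 0, 0, 0, 0, 0, 0]'

```text
clock: 5.45
position: [0.4649, -0.2386, 0.1703]
ee_rot: [0.981, 0.195, 0.001, 0.001]
ft_force: [1.0, 0.4, -0.3]
grip_width: -0.007
grasp_force: 0.0
```

```bash
python3 - <<'E'
from h import *
p=manip.get_obs()['position'];d=np.array([.568,-.029,p[2]])-p;print(p,totool(d))
E
```

```text
[ 0.46486543 -0.2385821   0.17034299] [ 7.01628070e+00 -6.17009194e+00  1.65676797e-03]
```

Call:
jog_arm --dr '[[0, 0, 0], [0, 0, 0], [0, 0, 0], [0, 0, 0], [0, 0, 0], [0, 0, 0], [0, 0, 0], [0, 0, 0], [0, 0, 0], [0, 0, 0]]' --translation '[[0.7, -0.62, 0], [0.7, -0.62, 0], [0.7, -0.62, 0], [0.7, -0.62, 0], [0.7, -0.62, 0], [0.7, -0.62, 0], [0.7, -0.62, 0], [0.7, -0.62, 0], [0.7, -0.62, 0], [0.7, -0.62, 0]]' --jaw '[0, 0, 0, 0, 0, 0, 0, 0, 0, 0]'

```text
clock: 6.45
position: [0.5663, -0.0273, 0.1675]
ee_rot: [0.981, 0.195, -0.001, -0.0]
ft_force: [0.4, 0.1, 1.0]
grip_width: 0.001
grasp_force: 0.0
```

Call:
jog_arm --dr '[[0, 0, 0], [0, 0, 0], [0, 0, 0], [0, 0, 0], [0, 0, 0]]' --translation '[[0, 0, 0.6], [0, 0, 0.6], [0, 0, 0.6], [0, 0, 0.6], [0, 0, 0]]' --jaw '[0, 0, 0, 0, 0]'

```text
clock: 6.95
position: [0.5646, -0.0293, 0.1058]
ee_rot: [0.981, 0.194, -0.002, -0.0]
ft_force: [-0.1, -0.3, -0.5]
grip_width: 0.004
grasp_force: 0.0
```

```bash
python3 - <<'E'
from h import *
p=manip.get_obs()['position'];print(p)
c=optics.camera('scene');print(proj(c,p-[0,0,.019]))
A=cv2.resize(c['color'][150:230,200:300,::-1],(700,560),interpolation=cv2.INTER_CUBIC)
cv2.imwrite('pics/s2.png',A)
E
```

```text
[ 0.56455474 -0.02926016  0.10584219]
[239.32192192 198.34471933]
```

View pics/s2.png

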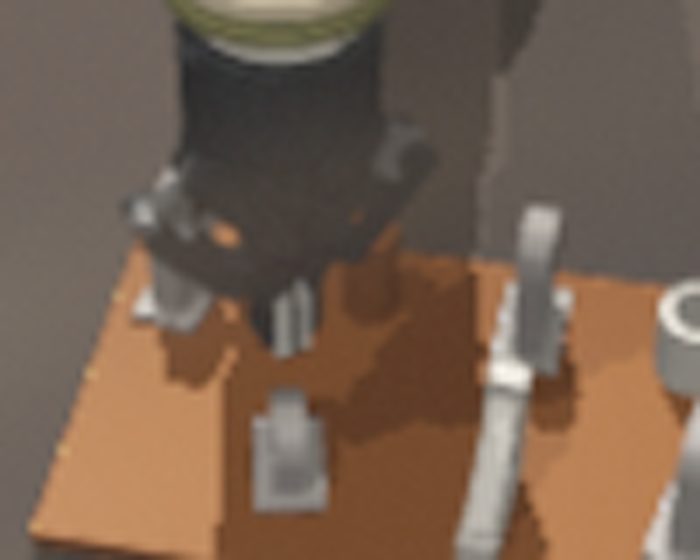

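Fingertips at (290,350), directly above the short lug's top at (288,397). I'll work out the remaining offset using the camera bias seen on the tip.

```bash
python3 - <<'E'
from h import *
import pickle
c=pickle.load(open('scene.pkl','rb'))
for v in(394,400): print(ray(c,200+288/7-2,150+v/7-1.7,.052))
p=manip.get_obs()['position'];d=np.array([.568,-.029,.088])-p;print(p,totool(d))
E
```

```text
[ 0.55669102 -0.03007466  0.052     ]
[ 0.56013865 -0.03013353  0.052     ]
[ 0.56536715 -0.02903386  0.10736423] [0.09957367 0.03965821 0.77431442]
```

Call:
jog_arm --dr '[[0, 0, 0], [0, 0, 0], [0, 0, 0], [0, 0, 0], [0, 0, 0], [0, 0, 0], [0, 0, 0], [0, 0, 0], [0, 0, 0], [0, 0, 0]]' --translation '[[0, 0, 0.3], [0, 0, 0.3], [0, 0, 0.2], [0, 0, 0], [0, 0, 0], [0, 0, 0], [0, 0, 0], [0, 0, 0], [0, 0, 0], [0, 0, 0]]' --jaw '[0, 0, 0, 0, 0, 0, 0, 0, 0, 0]'

```text
clock: 8.0
position: [0.5663, -0.0284, 0.0888]
ee_rot: [0.981, 0.195, 0.0, 0.0]
ft_force: [-0.0, 0.6, -0.1]
grip_width: 0.001
grasp_force: 0.0
```

```bash
python3 - <<'E'
from h import *
c=optics.camera('top');s=optics.camera('scene')
A=cv2.resize(c['color'][145:235,185:305,::-1],(400,300),interpolation=cv2.INTER_CUBIC)
B=cv2.resize(s['color'][160:235,200:300,::-1],(400,300),interpolation=cv2.INTER_CUBIC)
cv2.imwrite('pics/s3.png',np.hstack([A,B]))
E
```

```text
(no output)
```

View pics/s3.png

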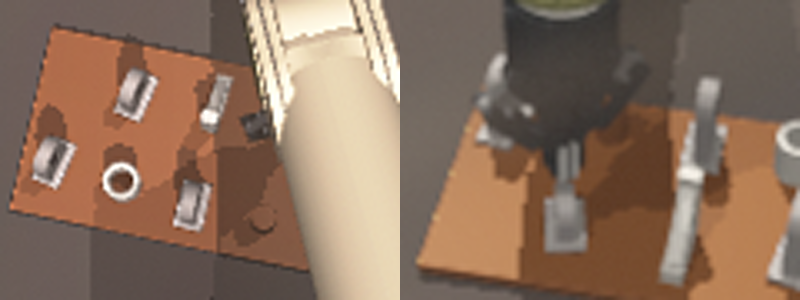

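In the scene crop the tips, at about (567,178), are just above the short lug's top and not touching it. Nothing has been disturbed. I'll hold here.

Call:
jog_arm --dr '[[0, 0, 0], [0, 0, 0], [0, 0, 0], [0, 0, 0], [0, 0, 0], [0, 0, 0], [0, 0, 0], [0, 0, 0], [0, 0, 0], [0, 0, 0]]' --translation '[[0, 0, 0], [0, 0, 0], [0, 0, 0], [0, 0, 0], [0, 0, 0], [0, 0, 0], [0, 0, 0], [0, 0, 0], [0, 0, 0], [0, 0, 0]]' --jaw '[0, 0, 0, 0, 0, 0, 0, 0, 0, 0]'

```text
clock: 9.1
position: [0.5663, -0.0285, 0.0888]
ee_rot: [0.981, 0.195, 0.0, 0.0]
ft_force: [0.0, -0.3, 1.1]
grip_width: 0.002
grasp_force: 0.0
```

Call:
jog_arm --dr '[[0, 0, 0], [0, 0, 0], [0, 0, 0], [0, 0, 0], [0, 0, 0], [0, 0, 0], [0, 0, 0], [0, 0, 0], [0, 0, 0], [0, 0, 0]]' --translation '[[0, 0, 0], [0, 0, 0], [0, 0, 0], [0, 0, 0], [0, 0, 0], [0, 0, 0], [0, 0, 0], [0, 0, 0], [0, 0, 0], [0, 0, 0]]' --jaw '[0, 0, 0, 0, 0, 0, 0, 0, 0, 0]'

```text
clock: 10.1
position: [0.5663, -0.0284, 0.0887]
ee_rot: [0.981, 0.195, 0.0, 0.0]
ft_force: [-0.2, 0.5, 0.0]
grip_width: 0.003
grasp_force: 0.0
```

Call:
jog_arm --dr '[[0, 0, 0], [0, 0, 0], [0, 0, 0], [0, 0, 0], [0, 0, 0], [0, 0, 0], [0, 0, 0], [0, 0, 0], [0, 0, 0], [0, 0, 0]]' --translation '[[0, 0, 0], [0, 0, 0], [0, 0, 0], [0, 0, 0], [0, 0, 0], [0, 0, 0], [0, 0, 0], [0, 0, 0], [0, 0, 0], [0, 0, 0]]' --jaw '[0, 0, 0, 0, 0, 0, 0, 0, 0, 0]'

```text
clock: 11.1
position: [0.5663, -0.0284, 0.0888]
ee_rot: [0.981, 0.195, 0.0, 0.0]
ft_force: [0.2, 0.4, -0.5]
grip_width: 0.001
grasp_force: 0.0
```

Call:
jog_arm --dr '[[0, 0, 0], [0, 0, 0], [0, 0, 0], [0, 0, 0], [0, 0, 0], [0, 0, 0], [0, 0, 0]]' --translation '[[0, 0, -0.5], [0, 0, -0.6], [0, 0, -0.6], [0, 0, -0.6], [0, 0, -0.6], [0, 0, -0.3], [0, 0, 0]]' --jaw '[0, 0, 0, 0, 0, 0, 0]'

```text
clock: 11.8
position: [0.5669, -0.0285, 0.1703]
ee_rot: [0.981, 0.195, 0.001, 0.0]
ft_force: [-0.3, -0.3, -0.2]
grip_width: -0.002
grasp_force: 0.0
```

Call:
jog_arm --dr '[[0, 0, 0], [0, 0, 0], [0, 0, 0], [0, 0, 0], [0, 0, 0], [0, 0, 0], [0, 0, 0], [0, 0, 0], [0, 0, 0], [0, 0, 0]]' --translation '[[-0.7, 0.62, 0], [-0.7, 0.62, 0], [-0.7, 0.62, 0], [-0.7, 0.62, 0], [-0.7, 0.62, 0], [-0.7, 0.62, 0], [-0.7, 0.62, 0], [-0.7, 0.62, 0], [-0.7, 0.62, 0], [-0.7, 0.62, 0]]' --jaw '[0, 0, 0, 0, 0, 0, 0, 0, 0, 0]'

```text
clock: 12.8
position: [0.4628, -0.2393, 0.168]
ee_rot: [0.981, 0.195, -0.0, -0.0]
ft_force: [0.3, -0.3, -0.6]
grip_width: 0.0
grasp_force: 0.0
```

Call:
jog_arm --dr '[[0, 0, 0], [0, 0, 0]]' --translation '[[0, 0, 0], [0, 0, 0]]' --jaw '[0, 0]'

```text
clock: 13.0
position: [0.4634, -0.2385, 0.1682]
ee_rot: [0.981, 0.194, -0.0, -0.0]
ft_force: [0.7, 0.2, 0.3]
grip_width: -0.0
grasp_force: 0.0
```

Call:
jog_arm --dr '[[0, 0, 0], [0, 0, 0], [0, 0, 0], [0, 0, 0], [0, 0, 0], [0, 0, 0], [0, 0, 0], [0, 0, 0], [0, 0, 0]]' --translation '[[0, 0, 0.6], [0, 0, 0.6], [0, 0, 0.6], [0, 0, 0.6], [0, 0, 0.6], [0, 0, 0.3], [0, 0, 0.2], [0, 0, 0], [0, 0, 0]]' --jaw '[0, 0, 0, 0, 0, 0, 0, 0, 0]'

```text
clock: 13.9
position: [0.4642, -0.2382, 0.0819]
ee_rot: [0.981, 0.195, 0.0, 0.0]
ft_force: [-0.4, 2.0, 4.6]
grip_width: -0.003
grasp_force: 1.8
```

Call:
jog_arm --dr '[[0, 0, 0], [0, 0, 0], [0, 0, 0]]' --translation '[[0, 0, 0.1], [0, 0, 0], [0, 0, 0]]' --jaw '[0, 0, 0]'

```text
clock: 14.2
position: [0.4645, -0.2386, 0.0798]
ee_rot: [0.981, 0.195, 0.001, 0.001]
ft_force: [-1.5, 3.9, 8.5]
grip_width: 0.002
grasp_force: 4.4
```

One more small step to be sure it bottoms out, then retreat.

Call:
jog_arm --dr '[[0, 0, 0], [0, 0, 0], [0, 0, 0]]' --translation '[[0, 0, 0.06], [0, 0, 0], [0, 0, 0]]' --jaw '[0, 0, 0]'

```text
clock: 14.5
position: [0.4646, -0.2386, 0.0795]
ee_rot: [0.981, 0.195, 0.001, 0.001]
ft_force: [-8.2, 5.1, 24.3]
grip_width: 0.0
grasp_force: 11.8
```

Call:
jog_arm --dr '[[0, 0, 0], [0, 0, 0], [0, 0, 0], [0, 0, 0], [0, 0, 0], [0, 0, 0], [0, 0, 0], [0, 0, 0], [0, 0, 0], [0, 0, 0]]' --translation '[[0, 0, -0.4], [0, 0, -0.6], [0, 0, -0.7], [0, 0, -0.7], [0, 0, -0.7], [0, 0, -0.7], [0, 0, -0.4], [0, 0, 0], [0, 0, 0], [0, 0, 0]]' --jaw '[0, 0, 0, 0, 0, 0, 0, 0, 0, 0]'

```text
clock: 15.5
position: [0.4633, -0.2384, 0.1813]
ee_rot: [0.981, 0.195, -0.001, -0.0]
ft_force: [-0.2, 0.6, -0.8]
grip_width: -0.003
grasp_force: 0.0
```

```bash
python3 - <<'E'
from h import *
c=optics.camera('scene')
cv2.imwrite('pics/s4.png',cv2.resize(c['color'][:,:,::-1],(800,600)))
E
```

```text
(no output)
```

View pics/s4.png

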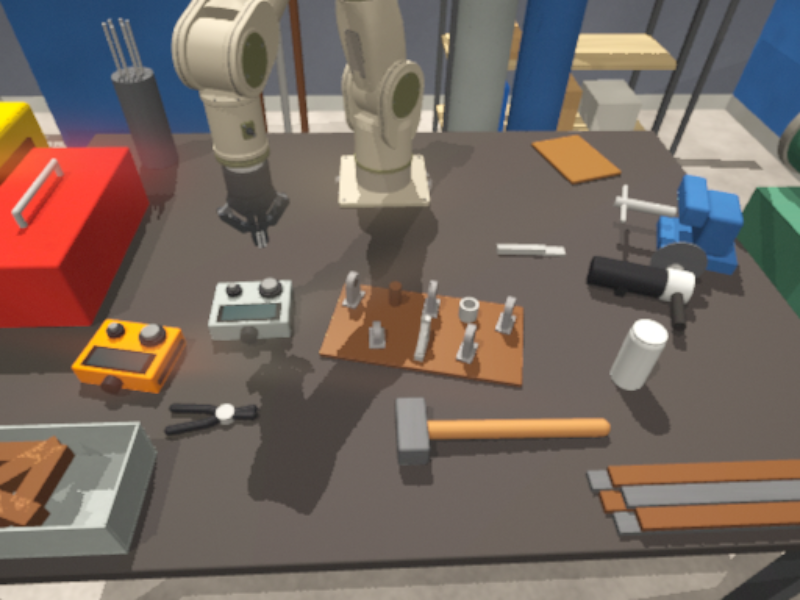

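The arm is clear, at (262,240) above the recorder. The large button is up at (270,287), and the lugs and other objects look unmoved. Handing in.

```bash
python3 -c "
from h import *
print(manip.hand_in())"
```

```text
the job is handed in; nothing more can be done
None
```

I pressed the large button to start the recorder, held the fingertips about 2 cm above the short lug for just over 3 seconds, pressed the button again and retreated clear; the job is handed in, but the hand-in call gave no verdict.

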